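# Plug the test gauge into the bench air coupler

## Robot

A 7-joint arm with a two-finger parallel gripper is mounted at the origin on the work surface. World frame = base frame: x ahead of the robot, y to its left, z up, the work surface at z = 0. Lengths are in m, angles in rad, forces in N, time in s.
With the tool pointing down it reaches from about 0.425 to 0.925 m from the base axis. Payload 6.8 kg.
Tool frame: the origin (TCP) lies at the very end of the fingers, on their centre line; the grasp point (between the pads) lies 19 mm behind it; z points along the fingers, y is the line along which they close (so a half turn about z gives the same grasp; the last joint's range is limited). The gripper opens to 85 mm and grips with 20 to 120 N. Pads are 22 mm wide; open, the fingers measure 114 mm over their backs; the gripper's body (76 mm by 85 mm) begins 54 mm behind the grasp point. The pads swing forward as they close: fully open they stand 13 mm farther back than shut.
Start: joints at [-1.293, 0.477, 0.022, 1.555, -0.011, 1.109, -0.083], TCP at [0.254, 0.625, 0.231] pointing down, gripper open.
Joint ranges: [-2.96, 2.96], [-0.34, 2.1], [-1.41, 1.46], [0.24, 2.44], [-1.37, 4.51], [0.17, 1.92], [-2.96, 2.96]. Speed limits (rad/s): [2.39, 2.39, 3.14, 3.14, 3.14, 3.14, 3.14].

## Interface

Orientations are given as a rotation vector (axis times angle).
In Python, from bench import r gives the robot as it stands.
- The arm moves only by the tool play_rows, never from a script. Its argument "targets" is text: rows parted by semicolons, each of 5 numbers parted by spaces: the closure, from -1 (fully open) to 1 (shut), then the shift along the tool's x, y, z in m, then the turn about the tool's z in rad. In form: gripper dx dy dz spin; .... A call has 1 to 8 rows; each row is the pose to reach, as a shift and turn from the pose commanded when the call began, along the tool's axes at that moment; what a row does not reach only later rows make up. A row lasts 1/12 s, in which the tool goes at most 41.7 mm and 7.16 degrees, less where a joint would pass 70% of its speed; a pose out of reach is approached as far as the arm can. A call with a gripper value outside its range is refused whole. The fingers move at their own pace and stop on an object; "squeeze" is the grip in N (left out, the last holds). Time passes only in rows, so rows that repeat a pose let the fingers close. It gives the time, the measured TCP pose, the force, the opening and the grip force at its end, in the units of the state.
- r.get_obs(): the state, without advancing time (a new reading comes with each control period).
- r.grab_frame(name): name is "scene" or "top"; returns the picture (400x640x3 uint8, red, green, blue); there is no depth.
- r.camera_info(name): a dict with "fov_y" (degrees; the focal length in pixels is half the picture's height over the tangent of half this angle, whatever the lens; pixels are square), "cx", "cy" (the principal point, pixels), "position" and "rotation" of the camera in the world. Camera axes: x right, y down, z forward; pixel columns grow to the right and rows downward; lengths in m; the calibration is good to about 2 mm. A picture is of the moment at which its call begins. camera_info takes no time and is no camera call.
- r.hand_in(): hands the job in; it is judged then, once.
The state is a dict: "clock": time; "joints": joint angles; "qvel": joint speeds; "tau": joint torques, N m; "tcp_pos": TCP position; "orientation": TCP orientation; "contact_force": force on the tool from outside, world axes, zero at the start; "moment": the same for the moment, N m; "grip_width": finger opening in m; "gripper_force": force on a finger pad.
Only numpy, scipy, OpenCV 4.12 (cv2) and the standard library are available. Lean on these libraries where they do the work, as an engineer would, in place of code of your own. Each camera call takes 0.05 s, during which the arm holds its last target. There are 200 camera calls.

## Task

Pull the blue sleeve of the bench air coupler down until it stays back by itself, then take the pressure gauge from the wooden stand and push its plug straight into the coupler until it is fully home and the sleeve has sprung all the way forward again. Press gently, never with more than about 25 N, and let go of the gauge. Leave the orange nozzle in the stand and the cups and bowls where they are.

Things in the scene. Friction and masses are not known exactly. Their poses are not given: they have to be found in the camera images.
- air_post: Fixed bench air outlet: grey base plate 90 x 90 x 12 mm, aluminium post (radius 22 mm at its foot, 17 mm above) up to 44 mm. Origin: centre of the underside, on the table; z up. A brass coupler stands on it, exactly on the origin's vertical axis, mouth up, with a blue ribbed sleeve round it: a ring of outer diameter 43 mm, 28 mm high, upper edge 10 mm below the rim while forward.
- rim_mean (a point): Fixed point on the coupler's axis, 109 mm above the table, at the MEAN height of its brass rim. The coupler's telescopic stem is clamped at an unmeasured height: the true rim lies up to 12 mm above or below. On the rim a soft black seal ring (radii 14.5 and 18.5 mm) stands 4.5 mm proud. Inside, a funnel narrows from radius 14 mm at the rim to a bore of radius 10 mm 6 mm lower.
- trip_mean (a point): Point on the axis 19.5 mm below rim_mean (as unsure in height). With the sleeve back the plug's tip meets a plate here: about 4 N trips the sleeve half forward; jaws then drag on the nose (some N). 7.5 mm deeper, the flange squeezing the seal (5 N), the jaws drop into the groove and the sleeve springs fully forward; 3 mm more is hard stop. Sleeve forward: jaws block a tip 11 mm below the rim.
- sleeve (a joint): Travel of the blue sleeve in m: 0 = fully forward (up), 0.012 = pulled fully back (down, towards the table). It resists with about 5 N, springs forward if let go before about 0.008, and beyond that snaps on to 0.012 and stays there until a plug trips it. Grip it round its ribs from above, or push down on its upper edge.
- gauge: Pressure gauge on a steel plug, 98 mm high, 160 g. Origin: tip of the nose, z up the plug. Nose radius 9 mm to z 30 mm (groove radius 5.5 mm at z 12 to 20), flange radius 19 mm z 30 to 36, then a black dial case, radius 25 mm centred at z 73 mm, 26 mm thick along x (faces at x -13 and +13 mm, white dial on -x): grip across these from above. Stands in a hole of the stand, flange on the wood.
- stand: Fixed plywood block 70 x 170 x 40 mm (x, y, z), origin at the centre of its underside, with two through holes of diameter 21 mm at y = -50 and +50 mm: one holds the gauge, the other the nozzle, their tips 10 mm above the table.
- nozzle: Loose orange blow nozzle on a like steel plug, 88 mm high, 90 g; origin at the nose tip, z up. It stands in the other hole of the stand and stays there.
- green_cup: Loose green plastic cup, rim radius 36 mm, 85 mm high, origin at the centre of its underside. Leave alone.
- yellow_bowl: Loose yellow plastic bowl, rim radius 35 mm, 35 mm high, origin at the centre of its underside. Leave alone.
- blue_bowl: Loose blue plastic bowl, rim radius 35 mm, 35 mm high, origin at the centre of its underside. Leave alone.
- seal (a joint): Squeeze of the soft black seal ring on the coupler's rim in m: 0 = free, standing 4.5 mm above the brass rim; it gives 1 mm per 3.5 N. A plug that is home and let go keeps it squeezed by about 0.0015; at 0.0045 the flange meets the hard rim.
Things that resemble listed ones, but are neither listed nor needed, are in the scene too. Of the things like the gauge, leave any that is turquoise; of the rest the larger one is meant.

How it is judged:
By the outcome, as a careful person would: the job done as asked, in the order asked, and still so for the second after the job is handed in, with the robot touching nothing.
It also fails if it takes over 61 s, if anything falls off the work surface, if the arm or the gripper's body presses on something with over 40 N, if the wrist force passes 120 N, or if a joint passes its speed limit or range.

## Working session

There is one attempt and no reset: what is moved stays moved. The work goes in short steps, Python scripts to look and compute and a tool call to move; the robot and the scene stay as the last step left them, time stands still between calls to the robot, and variables do not carry over. Pictures are saved under pics/ and viewed, at most 10 in all, crops included, and the job is handed in when it is done.

Besides the shell and the picture viewer there is one more tool, called after "Request:" as name(argument=value, ...) on one line, values as JSON. play_rows: Moves the arm, as the interface text tells. Its arguments: {"type":"object","properties":{"targets":{"type":"string"},"squeeze":{"type":"number"}},"required":["targets"]}

```bash
mkdir -p pics; ls
python3 - <<'E'
from bench import r
import cv2
for n in("scene","top"):
    cv2.imwrite(f"pics/{n}0.png",r.grab_frame(n)[:,:,::-1]); print(n,r.camera_info(n))
print(r.get_obs())
E
```

```text
pics
scene {'fov_y': 56.149151586245495, 'cx': 317.2981700329983, 'cy': 195.71660168392984, 'position': array([0.85690521, 0.33966933, 0.73949027]), 'rotation': array([-1.00071576, -2.67902922,  0.7782717 ])}
top {'fov_y': 44.81102091294141, 'cx': 328.35236666938727, 'cy': 206.37396640783663, 'position': array([4.77326127e-01, 1.50518048e-06, 1.18986302e+00]), 'rotation': array([-2.14892032,  2.18667482, -0.12652803])}
{'clock': 0.1, 'joints': array([-1.29312827,  0.47771913,  0.02231868,  1.55635398, -0.0114879 ,
        1.10930521, -0.08308451]), 'qvel': array([-0.00049691, -0.00201143,  0.00038614, -0.00331077,  0.00031793,
        0.00093143,  0.00077123]), 'tau': array([ 4.39150390e-03, -5.97761929e+01,  1.61373764e+00, -2.81956744e+01,
        1.28631681e-02,  5.00426118e-03, -3.46913112e-05]), 'tcp_pos': array([0.25378038, 0.62489539, 0.23042075]), 'orientation': array([-6.02078467e-01, -3.08315604e+00,  2.58509982e-03]), 'contact_force': array([ 0.42321256, -0.48055744,  0.02763914]), 'moment': array([-0.01319587,  0.0307758 ,  0.04846261]), 'gripper_force': 0.0, 'grip_width': 0.08516227838476961}
```

View pics/scene0.png

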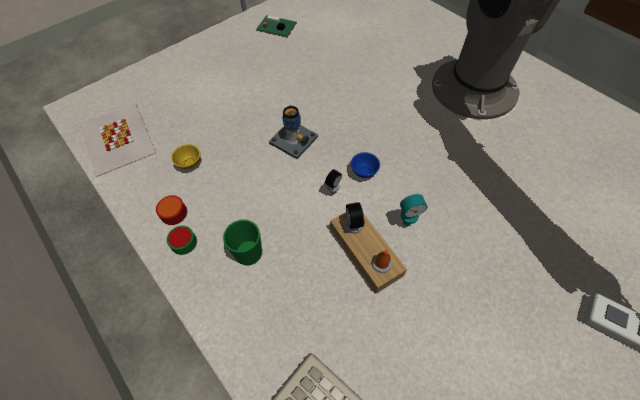

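View pics/top0.png

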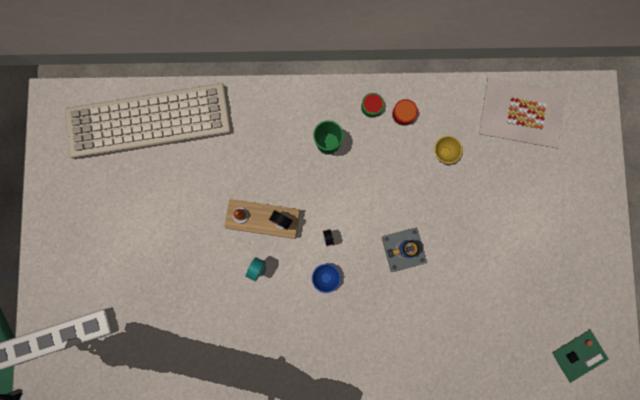

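The scene view has three gauge-like things: a black one standing in the wooden stand (355,215), a small black one loose on the table (333,181), and a turquoise one (413,208). The large black one in the stand fits the description. The coupler is at scene (291,115) and top (411,249). Next I'll enlarge these.

```bash
cat > h.py <<'E'
from bench import r
import numpy as np, cv2
from scipy.spatial.transform import Rotation as R
def cam(n):
    c=r.camera_info(n); f=200/np.tan(np.radians(c['fov_y']/2))
    return np.array(c['position']),R.from_rotvec(c['rotation']).as_matrix(),f,c['cx'],c['cy']
def ray(n,u,v):
    p,M,f,cx,cy=cam(n); d=M@np.array([(u-cx)/f,(v-cy)/f,1]); return p,d/np.linalg.norm(d)
def plane(n,u,v,z):
    p,d=ray(n,u,v); return p+d*(z-p[2])/d[2]
def tri(a,b):
    p,d=ray("scene",*a); q,e=ray("top",*b)
    s,t=np.linalg.lstsq(np.c_[d,-e],q-p,rcond=None)[0]
    return (p+s*d+q+t*e)/2, np.linalg.norm(p+s*d-q-t*e)
def proj(n,X):
    p,M,f,cx,cy=cam(n); x=M.T@(np.array(X)-p); return np.round([cx+f*x[0]/x[2],cy+f*x[1]/x[2]],1)
E
python3 - <<'E'
from h import *
s=cv2.imread("pics/scene0.png");t=cv2.imread("pics/top0.png")
z=lambda im,x,y,w,h,k:cv2.resize(im[y:y+h,x:x+w],None,fx=k,fy=k,interpolation=cv2.INTER_CUBIC)
a=np.hstack([z(s,260,95,65,65,6),z(s,325,190,65,65,6)])   # 390 each
b=np.hstack([z(t,376,220,60,32*1+10,6.5),z(t,222,195,60*1+22,42,6.5)])
b=np.hstack([z(t,380,224,50,50,4),z(t,222,195,84,50,4)])
b=cv2.copyMakeBorder(b,0,0,0,780-b.shape[1],cv2.BORDER_CONSTANT)
cv2.imwrite("pics/crop1.png",np.vstack([a,b]))
h=cv2.cvtColor(t,cv2.COLOR_BGR2HSV);hs=cv2.cvtColor(s,cv2.COLOR_BGR2HSV)
m=cv2.inRange(h,(5,80,60),(22,255,255));m[:, :200]=0;m[:,330:]=0;m[:190]=0
c=max(cv2.findContours(m,0,2)[0],key=cv2.contourArea);print(cv2.minAreaRect(c))
print([plane("top",u,v,.04).round(4) for u,v in cv2.boxPoints(cv2.minAreaRect(c))])
for n,uv in(("top",(328,137)),("top",(326,278)),("top",(256,268)),("top",(328,238)),("top",(403,251))):print(plane(n,*uv,.03).round(3))
print(proj("top",(0.254,.625,.231)))
E
```

```text
((261.97064208984375, 218.19558715820312), (72.29124450683594, 29.27251625061035), 8.530765533447266)
[array([0.5586, 0.2394, 0.04  ]), array([0.6276, 0.2295, 0.04  ]), array([0.599 , 0.0592, 0.04  ]), array([0.5303, 0.0703, 0.04  ])]
[ 0.776 -0.011  0.03 ]
[ 0.435 -0.     0.03 ]
[0.461 0.165 0.03 ]
[ 0.529 -0.007  0.03 ]
[ 0.495 -0.185  0.03 ]
[ -0.5 383.8]
```

View pics/crop1.png

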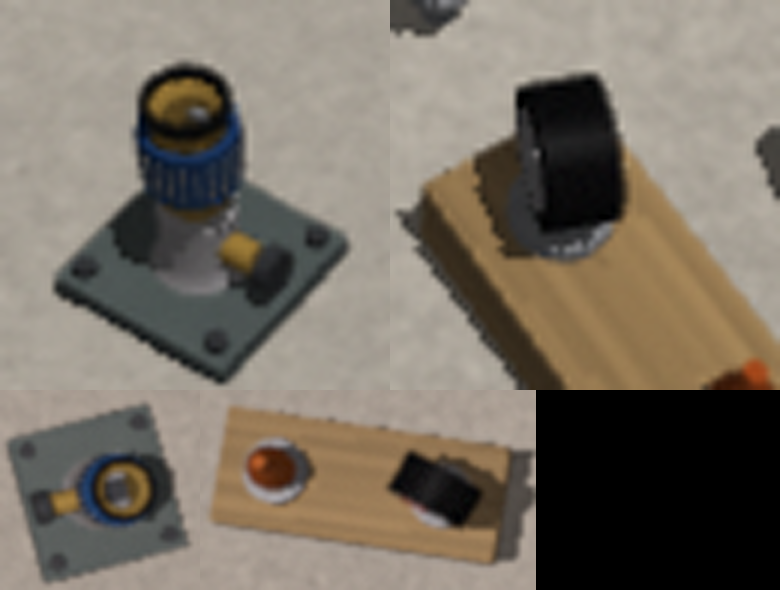

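The crop confirms it: the large black gauge stands in the stand with its flange on the wood. The other plug in the stand is the orange nozzle. The coupler seal ring is at about scene (291.0,111.8) and top (411,248.5).

Run:
```python
from h import *
s=cv2.imread("pics/scene0.png");t=cv2.imread("pics/top0.png")
for d in((291.0,111.8),(290.7,111.3)):
  for e in((411.2,248.5),(410.7,248.0)):
    X,g=tri(d,e);print("seal",X.round(4),round(g,4))
# base plate: corners on z=.012 from the top
hs=cv2.cvtColor(t,cv2.COLOR_BGR2HSV)
print("plate",[plane("top",380+x/4,224+(y-390)/4,.012).round(4) for x,y in((8,440),(150,405),(190,543),(47,582))])
# black case
g=t.max(2); m=(g<50).astype('uint8'); m[:, :262]=0;m[:,296:]=0;m[:205]=0;m[231:]=0
cs=cv2.findContours(m,0,1)[0];c=max(cs,key=cv2.contourArea);rc=cv2.minAreaRect(c);print(rc)
B=[plane("top",u,v,.09) for u,v in cv2.boxPoints(rc)]
print("case",np.round(B,4),np.mean(B,0).round(4))
o=r.get_obs();print(R.from_rotvec(o['orientation']).as_matrix().round(3))
print(proj("scene",(.571,.1,.108)),proj("top",(.571,.1,.108)))
```

```text
seal [ 0.4981 -0.1914  0.0969] 0.004
seal [ 0.4992 -0.1899  0.0988] 0.0041
seal [ 0.4984 -0.1913  0.0987] 0.0032
seal [ 0.4994 -0.1899  0.1005] 0.0033
plate [array([ 0.5316, -0.1378,  0.012 ]), array([ 0.5514, -0.2249,  0.012 ]), array([ 0.4676, -0.2459,  0.012 ]), array([ 0.4458, -0.1588,  0.012 ])]
((280.9411926269531, 219.26470947265625), (21.09432601928711, 10.804409980773926), 30.963754653930664)
case [[0.5734 0.1268 0.09  ]
 [0.5944 0.1141 0.09  ]
 [0.5689 0.0731 0.09  ]
 [0.548  0.0859 0.09  ]] [0.5712 0.1    0.09  ]
[[-0.927  0.376 -0.001]
 [ 0.376  0.927 -0.002]
 [-0.    -0.002 -1.   ]]
[353.6 207.3] [280.2 218.7]
```

Request:
play_rows(targets="-1 -0.256 -0.192 0 0.95;-1 -0.256 -0.192 0 0.95;-1 -0.256 -0.192 0 0.95;-1 -0.256 -0.192 0 0.95;-1 -0.256 -0.192 0 0.95;-1 -0.256 -0.192 0 0.95;-1 -0.256 -0.192 0 0.95;-1 -0.256 -0.192 0 0.95", squeeze=40)

```text
clock: 0.77
tcp_pos: [0.4208, 0.3467, 0.2312]
orientation: [1.958, 2.456, -0.002]
contact_force: [-0.2, -0.3, -0.3]
grip_width: 0.0857
gripper_force: 0.0
```

Request:
play_rows(targets="-1 -0.322 -0.033 0 0.23;-1 -0.322 -0.033 0 0.23;-1 -0.322 -0.033 0 0.23;-1 -0.322 -0.033 0 0.23;-1 -0.322 -0.033 0 0.23;-1 -0.322 -0.033 0 0.23;-1 -0.322 -0.033 0 0.23;-1 -0.322 -0.033 0 0.23")

```text
clock: 1.43
tcp_pos: [0.4613, 0.0268, 0.2313]
orientation: [2.219, 2.224, -0.0]
contact_force: [1.3, -0.0, 0.3]
grip_width: 0.0856
gripper_force: 0.0
```

Request:
play_rows(targets="-1 -0.221 0.039 0.05 0;-1 -0.221 0.039 0.05 0;-1 -0.221 0.039 0.05 0;-1 -0.221 0.039 0.05 0;-1 -0.221 0.039 0.05 0;-1 -0.221 0.039 0.05 0;-1 -0.221 0.039 0.05 0;-1 -0.221 0.039 0.05 0")

```text
clock: 2.1
tcp_pos: [0.5012, -0.1916, 0.1807]
orientation: [-2.219, -2.223, 0.002]
contact_force: [-0.2, 0.7, 0.6]
grip_width: 0.0854
gripper_force: 0.0
```

Run:
```python
from h import *
a=r.grab_frame("scene")[:,:,::-1]
cv2.imwrite("pics/s1.png",cv2.resize(a[50:170,220:380],None,fx=5,fy=5,interpolation=2))
o=r.get_obs();print(o['tcp_pos'],o['joints'].round(2),R.from_rotvec(o['orientation']).as_matrix().round(3))
print(proj("scene",o['tcp_pos']))
```

```text
[ 0.50151923 -0.19006142  0.18088483] [-0.26  0.35  0.64  1.97 -0.27  0.9   0.51] [[-0.004  1.    -0.001]
 [ 1.     0.004  0.001]
 [ 0.001 -0.001 -1.   ]]
[286.3  84.8]
```

View pics/s1.png

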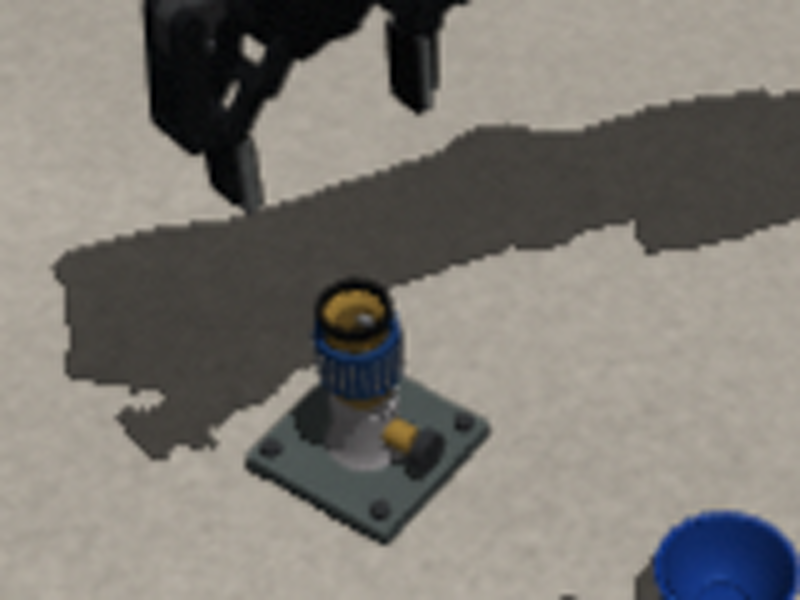

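The fingers straddle the coupler: tips at about scene (270,92) and (305,72), with the knob clear of them. Next: lower and grip the sleeve.

Request:
play_rows(targets="-1 0 -0.002 0.03 0;-1 0 -0.002 0.06 0;-1 0 -0.002 0.08 0;-1 0 -0.002 0.1 0;-1 0 -0.002 0.115 0;-1 0 -0.002 0.125 0;-1 0 -0.002 0.127 0;-1 0 -0.002 0.127 0")

```text
clock: 2.82
tcp_pos: [0.5, -0.1893, 0.0542]
orientation: [-2.214, -2.228, -0.0]
contact_force: [-0.4, -0.4, -0.0]
grip_width: 0.0851
gripper_force: 0.0
```

Request:
play_rows(targets="0.8 0 0 0 0;0.8 0 0 0 0;0.8 0 0 0 0;0.8 0 0 0 0;0.8 0 0 0 0;0.8 0 0 0 0", squeeze=30)

```text
clock: 3.32
tcp_pos: [0.4996, -0.1905, 0.0547]
orientation: [-2.216, -2.227, -0.0]
contact_force: [-2.8, 0.9, 4.9]
grip_width: 0.0421
gripper_force: 29.9
```

Request:
play_rows(targets="0.8 0 0 0.002 0;0.8 0 0 0.004 0;0.8 0 0 0.006 0;0.8 0 0 0.008 0;0.8 0 0 0.0095 0;0.8 0 0 0.011 0;0.8 0 0 0.012 0;0.8 0 0 0.0125 0")

```text
clock: 3.98
tcp_pos: [0.4997, -0.1905, 0.0432]
orientation: [-2.215, -2.225, -0.002]
contact_force: [-10.6, 3.8, 29.9]
grip_width: 0.0416
gripper_force: 33.0
```

Request:
play_rows(targets="-1 0 0 -0.003 0;-1 0 0 -0.003 0;-1 0 0 -0.003 0;-1 0 0 -0.003 0;-1 0 0 -0.003 0;-1 0 0 -0.003 0")

```text
clock: 4.48
tcp_pos: [0.5, -0.1904, 0.0446]
orientation: [-2.216, -2.227, 0.0]
contact_force: [0.0, 0.0, -1.2]
grip_width: 0.0853
gripper_force: 0.0
```

Request:
play_rows(targets="-1 0 0 -0.03 0;-1 0 0 -0.06 0;-1 0 0 -0.1 0;-1 0 0 -0.14 0;-1 0 0 -0.17 0;-1 0 0 -0.18 0;-1 0 0 -0.18 0;-1 0 0 -0.18 0")

```text
clock: 5.15
tcp_pos: [0.4998, -0.1901, 0.2244]
orientation: [-2.215, -2.227, -0.001]
contact_force: [-0.3, 0.4, -0.1]
grip_width: 0.0852
gripper_force: 0.0
```

Run:
```python
from h import *
a=r.grab_frame("scene")[:,:,::-1]
b=cv2.imread("pics/scene0.png")
cv2.imwrite("pics/s2.png",np.hstack([cv2.resize(x[95:165,260:325],None,fx=6,fy=6,interpolation=2) for x in(b,a)]))
o=r.get_obs();print(o['tcp_pos'],o['contact_force'],o['joints'].round(2))
```

```text
[ 0.49918961 -0.18987509  0.22345773] [-0.53707941  0.34023741 -0.89519209] [-0.31  0.3   0.68  1.93 -0.22  0.99  0.48]
```

View pics/s2.png

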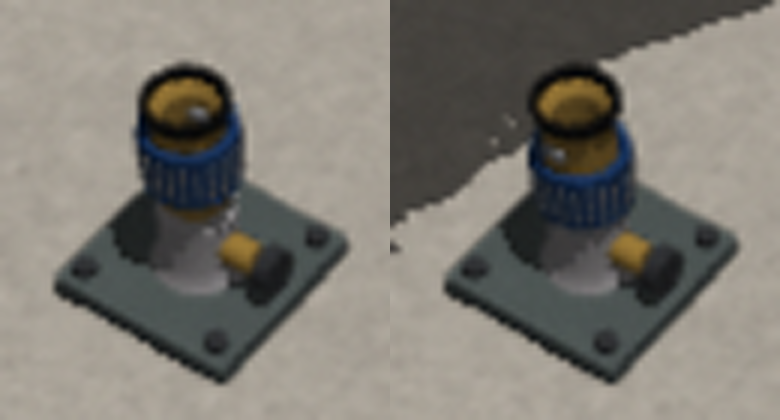

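The sleeve now sits about 12 mm lower with brass showing under the seal (right half, scene about (292,122)), so it stays back. Next, the gauge.

Request:
play_rows(targets="-1 0.29 0.072 0 0.54;-1 0.29 0.072 0 0.54;-1 0.29 0.072 0 0.54;-1 0.29 0.072 0 0.54;-1 0.29 0.072 0 0.54;-1 0.29 0.072 0 0.54;-1 0.29 0.072 0 0.54;-1 0.29 0.072 0 0.54")

```text
clock: 5.87
tcp_pos: [0.5698, 0.107, 0.222]
orientation: [-2.722, -1.564, 0.004]
contact_force: [1.0, 1.7, -0.1]
grip_width: 0.0853
gripper_force: 0.0
```

Request:
play_rows(targets="-1 0 0 0 0;-1 0 0 0 0")

```text
clock: 6.03
tcp_pos: [0.5695, 0.1007, 0.2226]
orientation: [2.727, 1.559, -0.006]
contact_force: [-0.2, -1.0, -0.9]
grip_width: 0.0855
gripper_force: 0.0
```

Run:
```python
from h import *
a=r.grab_frame("scene")[:,:,::-1]
cv2.imwrite("pics/s3.png",cv2.resize(a[110:260,260:440],None,fx=4,fy=4,interpolation=2))
o=r.get_obs();M=R.from_rotvec(o['orientation']).as_matrix();print(o['tcp_pos'],M.round(3),M.T@(np.array([.571,.1,.064])-o['tcp_pos']))
```

```text
[0.5695122  0.09887729 0.2230844 ] [[ 0.51   0.86  -0.003]
 [ 0.86  -0.51  -0.002]
 [-0.003 -0.001 -1.   ]] [0.00223577 0.00092677 0.15907691]
```

View pics/s3.png

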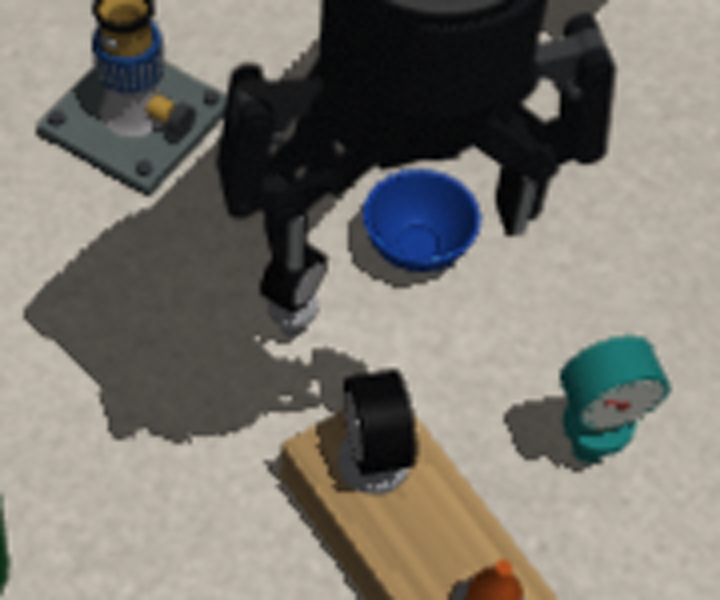

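The open fingers hang above the stand gauge, with the closing axis square to its faces (gauge at scene about (355,215)). Next: descend and grip.

Request:
play_rows(targets="-1 0.001 0.001 0.04 0;-1 0.001 0.001 0.08 0;-1 0.001 0.001 0.11 0;-1 0.001 0.001 0.13 0;-1 0.001 0.001 0.145 0;-1 0.001 0.001 0.155 0;-1 0.001 0.001 0.158 0;-1 0.001 0.001 0.158 0")

```text
clock: 6.75
tcp_pos: [0.5714, 0.0988, 0.0663]
orientation: [2.731, 1.552, -0.002]
contact_force: [1.0, 0.8, 0.4]
grip_width: 0.0855
gripper_force: 0.0
```

Request:
play_rows(targets="1 0 0 0 0;1 0 0 0 0;1 0 0 0 0;1 0 0 0 0;1 0 0 0 0;1 0 0 0 0;1 0 0 0 0;1 0 0 0 0", squeeze=50)

```text
clock: 7.42
tcp_pos: [0.5714, 0.1009, 0.0673]
orientation: [-2.728, -1.555, 0.0]
contact_force: [-2.9, 0.7, 5.3]
grip_width: 0.0261
gripper_force: 49.9
```

Request:
play_rows(targets="1 0 0 -0.01 0;1 0 0 -0.03 0;1 0 0 -0.06 0;1 0 0 -0.09 0;1 0 0 -0.12 0;1 0 0 -0.14 0;1 0 0 -0.15 0;1 0 0 -0.15 0")

```text
clock: 8.08
tcp_pos: [0.5731, 0.1003, 0.2193]
orientation: [2.729, 1.555, 0.007]
contact_force: [0.4, 0.4, -1.3]
grip_width: 0.0253
gripper_force: 49.4
```

Run:
```python
from h import *
o=r.get_obs();M=R.from_rotvec(o['orientation']).as_matrix();p=o['tcp_pos'];print(p,M.round(3),o['contact_force'],o['grip_width'])
print("to coupler",M.T@(np.array([.499,-.191,p[2]])-p))
a=r.grab_frame("scene")[:,:,::-1]
u,v=proj("scene",p-[0,0,.0573]);print(u,v)
x0,y0=int(u)-45,int(v)-70
cv2.imwrite("pics/s4.png",cv2.resize(a[y0:y0+100,x0:x0+90],None,fx=6,fy=6,interpolation=2));print(x0,y0)
# flange centre expected
print(proj("scene",p-[0,0,.0573-.033]))
```

```text
[0.57308859 0.1002944  0.21925138] [[ 0.51   0.86   0.004]
 [ 0.86  -0.51   0.002]
 [ 0.003  0.003 -1.   ]] [ 0.3821663   0.42798127 -1.27667966] 0.025269449342422014
to coupler [-0.28835256  0.08481589 -0.00078338]
354.8 193.1
309 123
[356.1 183. ]
```

View pics/s4.png

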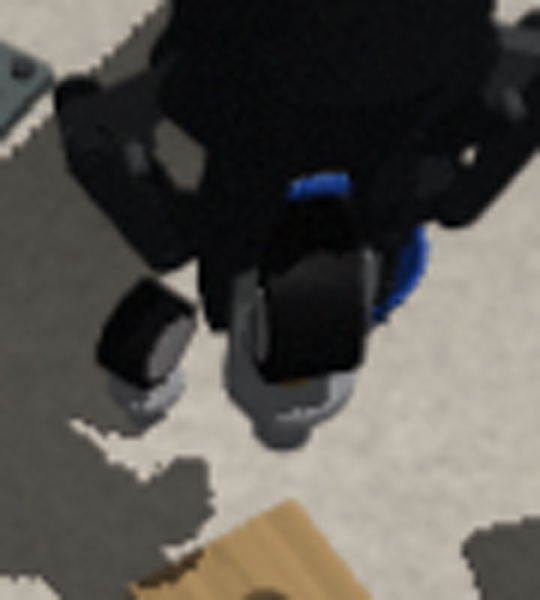

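The gauge is held upright: nose tip at about scene (356,194), flange at (357,183), within about 2 mm of the prediction. Next: carry it over the coupler.

Request:
play_rows(targets="1 -0.036 0.0106 0 0;1 -0.072 0.0212 0 0;1 -0.11 0.032 0 0;1 -0.146 0.043 0 0;1 -0.182 0.0535 0 0;1 -0.218 0.064 0 0;1 -0.25 0.0735 0 0;1 -0.272 0.08 0 0")

```text
clock: 8.8
tcp_pos: [0.4992, -0.1778, 0.2152]
orientation: [-2.732, -1.55, 0.005]
contact_force: [-0.8, 0.4, -1.6]
grip_width: 0.0256
gripper_force: 49.3
```

Request:
play_rows(targets="1 -0.016 0.005 0.01 0;1 -0.016 0.005 0.02 0;1 -0.016 0.005 0.025 0;1 -0.016 0.005 0.025 0;1 -0.016 0.005 0.025 0;1 -0.016 0.005 0.025 0")

```text
clock: 9.3
tcp_pos: [0.4985, -0.1897, 0.1916]
orientation: [-2.728, -1.558, 0.001]
contact_force: [-0.4, 0.0, -2.1]
grip_width: 0.0255
gripper_force: 49.4
```

Run:
```python
from h import *
o=r.get_obs();M=R.from_rotvec(o['orientation']).as_matrix();p=o['tcp_pos'];print(p,M.round(3),o['contact_force'],o['grip_width'])
a=r.grab_frame("scene")[:,:,::-1]
b=cv2.imread("pics/scene0.png")
x0,y0=250,50
cv2.imwrite("pics/s5.png",np.hstack([cv2.resize(k[y0:y0+100,x0:x0+66],None,fx=6,fy=6,interpolation=2) for k in(a,b)]))
q=p-[0,0,.0573]
for n,z in(("tip",0),("fl",.033)):print(n,(proj("scene",q+[0,0,z])-[x0,y0])*6)
print("pred seal",(proj("scene",[.499,-.191,.1015])-[x0,y0])*6,(proj("scene",[.499,-.191,.012])-[x0,y0])*6)
```

```text
[ 0.49850365 -0.18971952  0.19157284] [[ 0.508  0.861 -0.001]
 [ 0.861 -0.508  0.   ]
 [-0.    -0.001 -1.   ]] [-0.35381103  0.03514137 -2.13489768] 0.025511792758125436
tip [235.2 301.8]
fl [228.  234.6]
pred seal [238.8 363.6] [255.6 516. ]
```

View pics/s5.png

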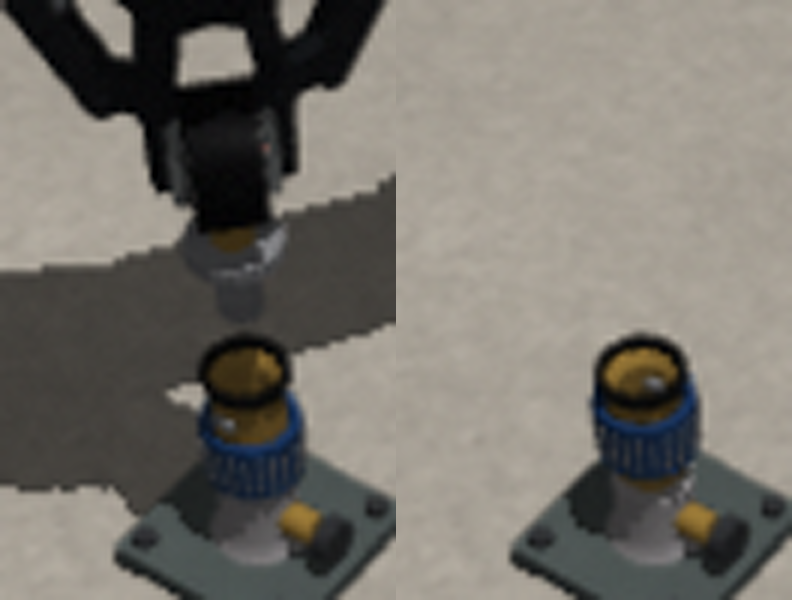

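The nose is centred above the seal ring: nose axis at about crop x 240, seal at 245, and the expected camera slope accounts for the 4–5 px difference. Seal top is near z 0.10. Next: a gentle descent.

Request:
play_rows(targets="1 0 0 0.005 0;1 0 0 0.01 0;1 0 0 0.015 0;1 0 0 0.02 0;1 0 0 0.024 0;1 0 0 0.027 0;1 0 0 0.03 0;1 0 0 0.03 0")

```text
clock: 10.02
tcp_pos: [0.4978, -0.1908, 0.1612]
orientation: [-2.729, -1.555, 0.001]
contact_force: [0.1, 0.2, -2.1]
grip_width: 0.0254
gripper_force: 49.4
```

Request:
play_rows(targets="1 0 0 0.002 0;1 0 0 0.004 0;1 0 0 0.006 0;1 0 0 0.008 0;1 0 0 0.009 0;1 0 0 0.01 0")

```text
clock: 10.52
tcp_pos: [0.4981, -0.1908, 0.1516]
orientation: [-2.73, -1.555, 0.0]
contact_force: [0.4, 0.2, -1.9]
grip_width: 0.0259
gripper_force: 49.4
```

Request:
play_rows(targets="1 0 0.0005 0.001 0;1 0 0.001 0.002 0;1 0 0.001 0.003 0;1 0 0.001 0.004 0;1 0 0.001 0.005 0;1 0 0.001 0.006 0")

```text
clock: 11.02
tcp_pos: [0.499, -0.1914, 0.1457]
orientation: [-2.73, -1.555, -0.0]
contact_force: [0.2, 0.0, -2.3]
grip_width: 0.0253
gripper_force: 49.4
```

Request:
play_rows(targets="1 0 0 0.001 0;1 0 0 0.002 0;1 0 0 0.003 0;1 0 0 0.004 0;1 0 0 0.004 0")

```text
clock: 11.43
tcp_pos: [0.4989, -0.1913, 0.1416]
orientation: [-2.729, -1.555, 0.0]
contact_force: [-0.8, -0.3, -2.7]
grip_width: 0.0256
gripper_force: 49.4
```

Request:
play_rows(targets="1 0 0 0.001 0;1 0 0 0.002 0;1 0 0 0.003 0;1 0 0 0.004 0;1 0 0 0.004 0")

```text
clock: 11.85
tcp_pos: [0.499, -0.1914, 0.1378]
orientation: [-2.73, -1.555, -0.0]
contact_force: [-0.0, -1.1, 1.9]
grip_width: 0.0254
gripper_force: 49.7
```

Request:
play_rows(targets="1 0 0 0.0007 0;1 0 0 0.0014 0;1 0 0 0.002 0;1 0 0 0.002 0")

```text
clock: 12.18
tcp_pos: [0.499, -0.1914, 0.1357]
orientation: [2.73, 1.555, 0.0]
contact_force: [0.0, -0.0, 1.0]
grip_width: 0.0255
gripper_force: 49.7
```

Request:
play_rows(targets="1 0 0 0.0007 0;1 0 0 0.0014 0;1 0 0 0.002 0;1 0 0 0.002 0")

```text
clock: 12.52
tcp_pos: [0.4989, -0.1913, 0.1335]
orientation: [2.73, 1.555, -0.0]
contact_force: [-0.1, 0.3, -2.2]
grip_width: 0.0259
gripper_force: 49.4
```

Request:
play_rows(targets="1 0 0 0.0005 0;1 0 0 0.001 0;1 0 0 0.0015 0;1 0 0 0.0015 0")

```text
clock: 12.85
tcp_pos: [0.4992, -0.1913, 0.1323]
orientation: [2.729, 1.555, 0.0]
contact_force: [0.7, -0.3, -1.5]
grip_width: 0.0254
gripper_force: 49.5
```

Request:
play_rows(targets="1 0 0 0.0003 0;1 0 0 0.0006 0;1 0 0 0.001 0;1 0 0 0.001 0")

```text
clock: 13.18
tcp_pos: [0.4992, -0.1914, 0.1314]
orientation: [2.729, 1.555, 0.001]
contact_force: [0.2, 1.2, 2.6]
grip_width: 0.0256
gripper_force: 49.8
```

Request:
play_rows(targets="1 0 0 0.0003 0;1 0 0 0.0006 0;1 0 0 0.001 0;1 0 0 0.001 0")

```text
clock: 13.52
tcp_pos: [0.4992, -0.1914, 0.1304]
orientation: [2.729, 1.555, 0.001]
contact_force: [-0.3, 0.7, 2.7]
grip_width: 0.0253
gripper_force: 50.0
```

Request:
play_rows(targets="1 0 0 0.0003 0;1 0 0 0.0005 0;1 0 0 0.0005 0")

```text
clock: 13.77
tcp_pos: [0.4992, -0.1914, 0.13]
orientation: [2.729, 1.555, 0.001]
contact_force: [-0.3, 1.0, 5.1]
grip_width: 0.0249
gripper_force: 50.1
```

Request:
play_rows(targets="1 0 0 0.0005 0;1 0 0 0.001 0;1 0 0 0.001 0;1 0 0 0.001 0")

```text
clock: 14.1
tcp_pos: [0.4992, -0.1914, 0.1292]
orientation: [2.73, 1.555, 0.001]
contact_force: [-0.4, 1.5, 7.9]
grip_width: 0.0251
gripper_force: 50.6
```

Run:
```python
from h import *
a=r.grab_frame("scene")[:,:,::-1]
b=cv2.imread("pics/scene0.png")
cv2.imwrite("pics/s6.png",np.hstack([cv2.resize(k[60:160,250:316],None,fx=6,fy=6,interpolation=2) for k in(a,b)]))
```

```text
(no output)
```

View pics/s6.png

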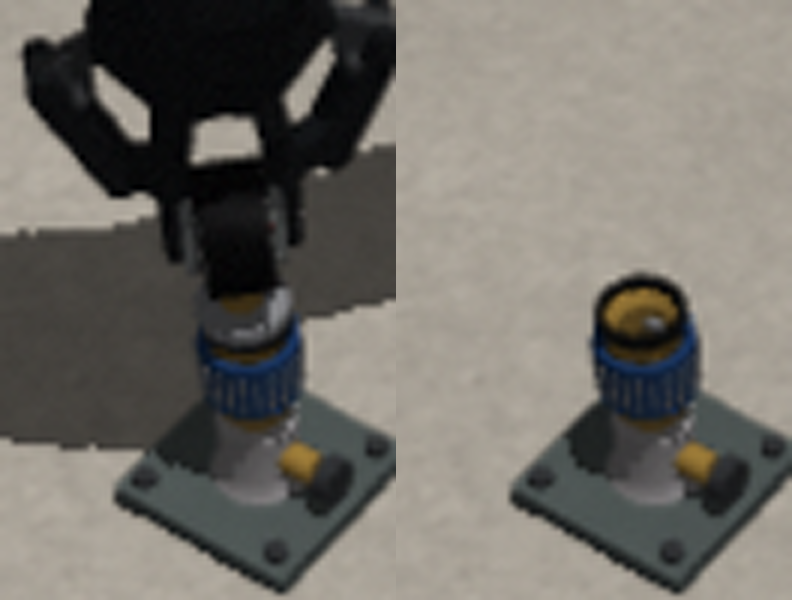

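The gauge flange sits on the seal. The sleeve's lower edge (crop y about 422) matches the forward reference image, with brass visible below it. Next: a numeric check of the sleeve, then unload and release.

```bash
cat > chk.py <<'E'
from h import *
a=r.grab_frame("scene")[:,:,::-1]
for n,k in(("now",a),("ref fwd",cv2.imread("pics/scene0.png"))):
    m=cv2.inRange(cv2.cvtColor(k[80:160,270:316],cv2.COLOR_BGR2HSV),(105,110,30),(125,255,255))
    y,x=np.nonzero(m);print(n,len(y),"rows",80+np.percentile(y,[1,50,99]),"col",270+x.mean().round(1))
cv2.imwrite("pics/last.png",cv2.resize(a[60:260,230:430],None,fx=3,fy=3,interpolation=2))
print(r.get_obs()['contact_force'])
E
python3 chk.py
```

```text
now 107 rows [115. 122. 129.] col 291.8
ref fwd 109 rows [114.08 122.   129.  ] col 291.5
[-1.23718864  2.05060409  6.73998414]
```

Request:
play_rows(targets="1 0 0 -0.0005 0;1 0 0 -0.001 0;1 0 0 -0.001 0")

```text
clock: 14.45
tcp_pos: [0.4992, -0.1914, 0.13]
orientation: [2.729, 1.555, 0.001]
contact_force: [-0.3, 0.9, 3.7]
grip_width: 0.0256
gripper_force: 50.2
```

Sleeve fully forward. Release and retreat.

Request:
play_rows(targets="-1 0 0 0 0;-1 0 0 0 0;-1 0 0 0 0;-1 0 0 0 0;-1 0 0 0 0;-1 0 0 0 0")

```text
clock: 14.95
tcp_pos: [0.4988, -0.1914, 0.1296]
orientation: [-2.73, -1.555, 0.0]
contact_force: [0.3, 0.3, 0.1]
grip_width: 0.0854
gripper_force: 0.0
```

Request:
play_rows(targets="-1 0 0 -0.01 0;-1 0 0 -0.03 0;-1 0 0 -0.06 0;-1 0 0 -0.09 0;-1 0 0 -0.11 0;-1 0 0 -0.12 0;-1 0 0 -0.12 0;-1 0 0 -0.12 0")

```text
clock: 15.62
tcp_pos: [0.4989, -0.1911, 0.2496]
orientation: [-2.729, -1.556, -0.001]
contact_force: [0.4, 0.4, 0.1]
grip_width: 0.0856
gripper_force: 0.0
```

```bash
python3 chk.py
```

```text
now 106 rows [115. 122. 129.] col 291.6
ref fwd 109 rows [114.08 122.   129.  ] col 291.5
[ 0.73794667 -0.32946994  0.43902298]
```

View pics/last.png

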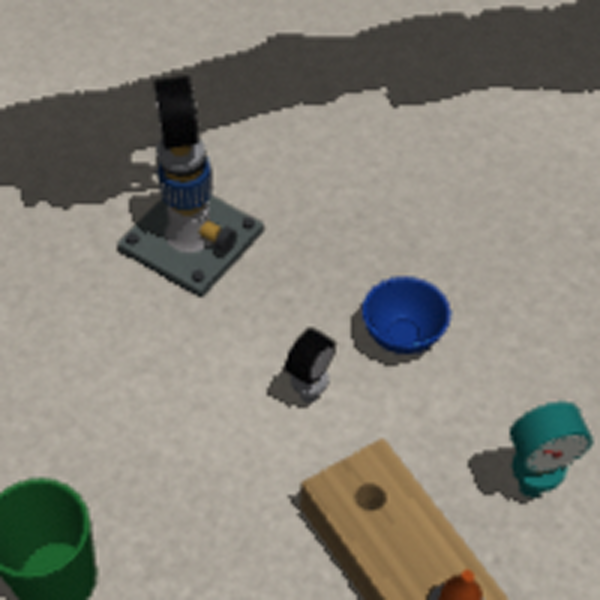

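The gauge stands upright in the coupler (scene about (290,97)) with the sleeve forward. The nozzle is still in the stand and the bowls, cup and other gauges are where they were.

```bash
python3 -c "
from bench import r
print(r.hand_in())"
```

```text
the job is handed in; nothing more can be done
None
```

The job is handed in: the gauge is plugged fully home in the coupler and let go, the sleeve is fully forward again, and the plug was pushed in with only about 10 N; nothing else was disturbed.

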